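Index the specimen turntable by one hole under the video microscope

ROBOT

A 7-joint arm with a two-finger parallel gripper is mounted at the origin on the work surface. World frame = base frame: x ahead of the robot, y to its left, z up, the work surface at z = 0. Lengths are in m, angles in rad, forces in N, time in s.
With the tool pointing down it reaches from about 0.35 to 0.9 m from the base axis. Payload 19.9 kg.
Tool frame: the origin (TCP) lies at the very end of the fingers, on their centre line; the grasp point (between the pads) lies 19 mm behind it; x points along the fingers, z is the direction in which the jaws open and shut, and the axes are right-handed (so a half turn about x gives the same grasp; the last joint's range is limited). The gripper opens to 94 mm and grips with 3 to 60 N. Pads are 16 mm wide; open, the fingers measure 119 mm over their backs; the gripper's body (75 mm by 177 mm) begins 78 mm behind the grasp point.
Start: joints at [1.238, 0.417, -0.01, 1.614, 0.005, 1.111, -0.053], TCP at [0.18, -0.599, 0.205] pointing down, gripper open.
Joint ranges: [-2.81, 2.81], [-0.39, 2.02], [-1.27, 1.25], [0.06, 2.57], [-1.19, 4.33], [0.19, 2], [-2.82, 2.82]. Speed limits (rad/s): [1.89, 1.89, 2.39, 2.39, 3.01, 3.01, 3.01].

INTERFACE

Orientations are given as [roll, pitch, yaw] about the fixed x, y, z axes, in that order (R = Rz(yaw) Ry(pitch) Rx(roll)).
In Python, from plant import get_state, get_image, job_done, boxes_of, cut_out gives the robot as it stands.
- The arm moves only by the tool step_arm, never from a script. Its argument "plan" is a list of rows, each a list of 3 entries, a list of its own where there are three numbers: the shift along the tool's x, y, z in m, then the turn about the tool's x in degrees, then the opening, from 0 (shut) to 1 (fully open). In form: [[[x, y, z], twist, hand], ...]. A call has 1 to 8 rows; each row is the pose to reach, as a shift and turn from the pose commanded when the call began, along the tool's axes at that moment; what a row does not reach only later rows make up. A row lasts 1/8 s, in which the tool goes at most 62.5 mm and 10.7 degrees, less where a joint would pass 70% of its speed; a pose out of reach is approached as far as the arm can. A call with a gripper value outside its range is refused whole. The fingers move at their own pace and stop on an object; "grip_force" is the grip in N (left out, the last holds). Time passes only in rows, so rows that repeat a pose let the fingers close. It gives the time, the measured TCP pose, the force and the opening at its end, in the units of the state.
- get_state(): the state, without advancing time (a new reading comes with each control period).
- get_image(name): name is "scene" or "top" or "wrist"; returns a dict with "frame" (420x560x3 uint8, red, green, blue), "K" (3x3 intrinsics, pixels), "cam_to_world" (4x4, takes a point from camera to world coordinates). Camera axes: x right, y down, z forward; pixel columns grow to the right and rows downward; lengths in m; the calibration is good to about 2 mm. A picture is of the moment at which its call begins. There is no depth.
- job_done(): hands the job in, once; it reports no verdict.
Trained networks look in a picture, given as the dict that the camera call returned (one of the last four; its "shot" number tells which), for a name from the list of things; names that differ only in an ending like _2 or _b are one class to them, and where a whole thing is asked for, a point or a joint stands for the part that bears it (a point fixed in the world has none). Each returns a list of dicts, best first, with "confidence" (0 to 1); they miss things now and then, are a little off and sometimes report something else, mostly with a low value. They report only what shows in the picture. A call takes as long as a camera call. They do not tell look-alikes from the thing itself.
- boxes_of(thing, picture): "at" ([x, y, z] in m, in world coordinates, good to about 4 mm: the middle of the surface that is visible of it).
- cut_out(thing, picture): "pixels" (420x560 bool, what is visible of it).
The state is a dict: "clock": time; "joints": joint angles; "joint_vel": joint speeds; "joint_efforts": joint torques, N m; "position": TCP position; "tcp_rot": TCP orientation; "wrist_force": force on the tool from outside, world axes, zero at the start; "wrist_torque": the same for the moment, N m; "gripper_width": opening from 0.0 (shut) to 1.0 (fully open).
Only numpy, scipy, OpenCV 4.12 (cv2) and the standard library are available. Lean on these libraries where they do the work, as an engineer would, in place of code of your own. Each camera call takes 0.05 s, during which the arm holds its last target.

TASK

Bring the next seed dish under the video microscope: press the turntable's index plunger fully in and, keeping it pressed, swing the table clockwise (seen from above) to the very next hole, then let the plunger spring back up so that it locks there. Use only the fingertips, force nothing and lift nothing: the dishes stay in their seats, the jars, slide box and forceps stay where they are, and the microscope is not touched.

Things in the scene. Friction and masses are not known exactly. Their poses are not given: they have to be found in the camera images.
- indexer: fixed round grey base, 300 mm across, of the manual indexing table. Origin: on the vertical turning axis, at bench height; +y points to the microscope's pillar (215 mm away). On it lies a fixed steel index ring, 292 mm across, top 53 mm up, with six 17 mm holes 60 degrees apart, 120 mm from the axis, joined by an 8 mm wide circular slot.
- table_centre (a point): centre of the top face of the round aluminium turning plate (190 mm across, top 66 mm above the bench), on the turning axis. The plate has six dish seats 60 degrees apart, 60 mm from the axis, each between three dowels 6 mm high; a hub screw stands 8 mm proud at its centre.
- button_top (a point): the plunger's round black push button, 46 mm across, on a lug of the turning plate 120 mm from the turning axis; it goes round with the plate. The point is the centre of its top, 95 mm above the bench when up. The top is dished: flat floor 40 mm across, rim 3 mm high round it. It presses straight down by at most 11 mm, against a spring (5 N at first, 9 N at the stop).
- plunger (a joint): how far the plunger is pressed in, m: 0 = up in a hole, table locked (with 0.008 rad play); above 0.008 its shoulder is below the ring and the table free; 0.011 = stop. Let go between holes, it rides under the ring, about 0.008 down. The shoulder's top is tapered: released within 2 mm (0.017 rad) of a hole it springs up and centres the table.
- turntable (a joint): angle of the turning plate, rad, growing clockwise seen from above: 0 at the start, locked in the first hole; the next hole clockwise is at 1.047 (60 degrees). It turns stiffly enough to stay where it is left (about 0.06 N m of friction).
- scope: video microscope fixed on the same base: steel pillar 25 mm thick, focus block with black knobs, and a vertical black lens tube with ring light (70 mm across, lower face 149 mm above the bench) and camera on top (up to 360 mm above the bench). The lens stands over the plate, 60 mm from the turning axis on the indexer's +y side, across the plate from the plunger. Its frame is the indexer's.
- dish1: closed clear plastic dish with seeds, 41 mm across, 13 mm high, loose in a seat of the plate; at the start it is under the lens. Origin at the centre of its underside
- dish2: the same kind of dish, in the seat that comes under the lens next
- dish3: the same kind of dish, in another seat
- dish4: the same kind of dish, in another seat
- jar1: white specimen jar with a red cap, 45 mm across, 62 mm high, loose on the bench. Origin at the centre of its underside
- jar2: a second such jar
- slidebox: closed slide box, white over grey, 98 x 87 x 33 mm, loose on the bench. Origin at the centre of its underside
- forceps: steel forceps, 120 mm long, 6 mm thick, lying on the bench. Origin at the middle of their length, on the bench
Not all that is in view belongs to the job. What is shaped like the dish3 but orange is not meant. What is shaped like the dish2 but brown is not meant.

How it is judged:
On the way, in this order (a step that is already met when the one before it is completed fails the run):
1. the plunger is pressed fully in while the table still stands at the first hole (value of joint plunger above 0.008 m and value of joint turntable between -0.06 and 0.06 rad), for 0.05 s.
2. the table is between the holes, turning clockwise, with the plunger in (value of joint plunger above 0.006 m and value of joint turntable between 0.3 and 0.8 rad), for 0.05 s.
3. the plunger is back up in the next hole (value of joint plunger below 0.002 m and value of joint turntable between 1.017 and 1.077 rad), for 0.2 s.
At the end, for the whole second after the job is handed in: the table stands at the next hole clockwise (60 degrees from the start, within 1.7 degrees) and at rest, the plunger is up (within 2 mm), every dish lies in its seat, and the jars, slide box and forceps are within 20 mm of where they were (all of step 3 and velocity of joint turntable between -0.05 and 0.05 rad/s and distance between dish1 and table_centre between 0.052 and 0.068 m and distance between dish2 and table_centre between 0.052 and 0.068 m and distance between dish3 and table_centre between 0.052 and 0.068 m and distance between dish4 and table_centre between 0.052 and 0.068 m and z of each of dish1, dish2, dish3, dish4 in the frame of table_centre below 0.005 m and distance of each of jar1, jar2, slidebox, forceps from where it was at the start of the episode below 0.02 m); the robot touches nothing.
It fails at once if a dish is lifted or knocked out of its seat (z of any of dish1, dish2, dish3, dish4 in the frame of table_centre above 0.008 m or distance between any of dish1, dish2, dish3, dish4 and table_centre above 0.07 m or distance between any of dish1, dish2, dish3, dish4 and table_centre below 0.05 m).
It fails at once if a jar, the slide box or the forceps is moved by more than 20 mm (distance of any of jar1, jar2, slidebox, forceps from where it was at the start of the episode above 0.02 m).
It fails at once if the microscope is touched (contact force between any of the arm, the fingers and scope above 0.5 N).
It fails at once if the table is turned the wrong way, or past the next hole by more than 14 degrees (value of joint turntable below -0.1 rad or value of joint turntable above 1.3 rad).
It fails at once if the fingers press or squeeze something with more than 40 N (contact force between the fingers and anything else above 40 N).
It also fails if it takes over 45 s, if anything falls off the work surface, if the arm or the gripper's body presses on something with over 40 N, if the wrist force passes 120 N, or if a joint passes its speed limit or range.

## Working session

There is one attempt and no reset: what is moved stays moved. The work goes in short steps, Python scripts to look and compute and a tool call to move; the robot and the scene stay as the last step left them, time stands still between calls to the robot, and variables do not carry over. Pictures are saved under pics/ and viewed, and the job is handed in when it is done.

Besides the shell and the picture viewer there is one more tool, called after "Emit:" as a command line: name --argument value ..., lists and objects as JSON in quotes. step_arm: Moves the arm, as the interface text tells. Its arguments: {"type":"object","properties":{"plan":{"type":"array"},"grip_force":{"type":"number"}},"required":["plan"]}

```bash
mkdir -p pics; ls; python3 - <<'E'
from plant import *
import cv2, numpy as np
s=get_state(); print({k:(np.round(v,3).tolist() if not np.isscalar(v) else v) for k,v in s.items()})
for n in ["scene","top","wrist"]:
    p=get_image(n); cv2.imwrite(f"pics/{n}0.png",p["frame"][:,:,::-1]); print(n,p["K"].tolist(),np.round(p["cam_to_world"],3).tolist())
    for t in ["button_top","indexer","scope","dish1","jar1","slidebox","forceps"]:
        print(t,[(round(b["confidence"],2),np.round(b["at"],3).tolist()) for b in boxes_of(t,p)][:6])
E
```

```text
pics
{'clock': 0.0, 'joints': [1.237, 0.418, -0.01, 1.614, 0.005, 1.111, -0.053], 'joint_vel': [0.001, 0.0, -0.001, -0.001, 0.001, -0.001, -0.001], 'joint_efforts': [-0.001, -85.125, 0.638, -42.6, -0.049, 0.019, 0.0], 'position': [0.18, -0.598, 0.205], 'tcp_rot': [-3.083, 1.57, 1.921], 'wrist_force': [1.009, -0.164, -0.287], 'wrist_torque': [-0.028, -0.014, -0.001], 'gripper_width': 0.997543284169265}
scene [[465.84140961243793, 0.0, 273.40935577408874], [0.0, 465.84140961243793, 210.88826769759166], [0.0, 0.0, 1.0]] [[-0.772, 0.398, -0.496, 1.058], [0.636, 0.482, -0.603, 0.537], [-0.001, -0.78, -0.625, 0.736], [0.0, 0.0, 0.0, 1.0]]
button_top [(0.64, [0.694, -0.052, 0.098]), (0.52, [0.639, 0.07, 0.078])]
indexer [(0.86, [0.578, 0.106, 0.066])]
scope [(0.8, [0.559, 0.152, 0.264]), (0.35, [0.631, 0.015, 0.064])]
dish1 [(0.59, [0.574, 0.072, 0.08]), (0.58, [0.561, -0.028, 0.077]), (0.51, [0.64, 0.069, 0.081]), (0.5, [0.33, 0.148, 0.015]), (0.42, [0.354, -0.066, 0.005])]
jar1 [(0.93, [0.784, 0.089, 0.058]), (0.78, [0.728, -0.146, 0.052]), (0.29, [0.611, -0.21, 0.008])]
slidebox [(0.67, 
[... 393 characters left out ...]
546, 0.17, 0.269])]
dish1 [(0.87, [0.556, -0.029, 0.078]), (0.83, [0.636, 0.066, 0.078]), (0.77, [0.344, -0.078, 0.011]), (0.6, [0.538, 0.029, 0.077]), (0.5, [0.324, 0.145, 0.015]), (0.35, [0.61, 0.003, 0.065])]
jar1 [(0.94, [0.717, -0.16, 0.06]), (0.94, [0.772, 0.078, 0.067]), (0.54, [0.694, -0.054, 0.094])]
slidebox [(0.65, [0.572, -0.371, 0.032])]
forceps [(0.59, [0.611, -0.212, 0.006])]
wrist [[340.5512577661624, 0.0, 278.974494815221], [0.0, 340.5512577661624, 208.48108470790598], [0.0, 0.0, 1.0]] [[0.288, -0.928, -0.238, 0.249], [-0.958, -0.279, -0.071, -0.578], [-0.0, 0.249, -0.969, 0.385], [0.0, 0.0, 0.0, 1.0]]
button_top []
indexer []
scope []
dish1 []
jar1 []
slidebox []
forceps []
```

View pics/scene0.png

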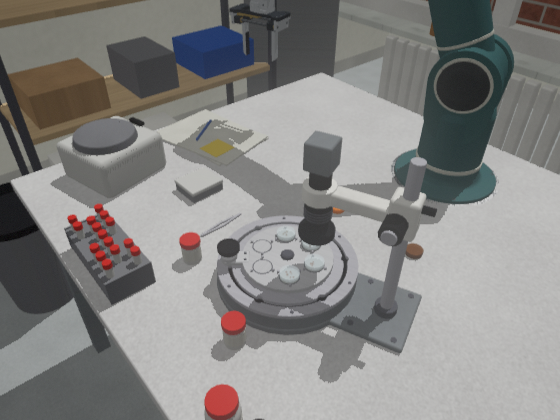

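View pics/top0.png

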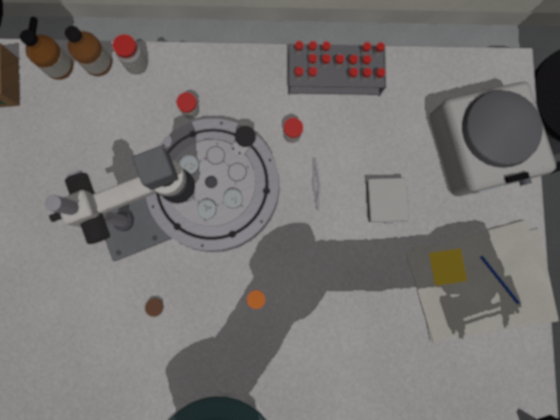

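The scene shows the button at about (228,250) and the hub at (287,255). In the top view they are at (245,135) and (211,182). Candidates for the button:
- **Plunger button, top (245,135):** black, on the rim of the plate, across from the lens. This is my choice.
- **Lens ring light or focus knobs, top (175,185) and (80,185):** these belong to the microscope.
- **Hub screw, top (211,182):** at the centre of the plate.
- **Jar caps, top (187,102) and (292,128):** red, on the bench.
- **Loose orange dish (256,300) and brown dish (153,306):** these are the decoys.

Next I'll triangulate and check the choice in a close crop.

```bash
cat > h.py <<'E'
from plant import *
import cv2, numpy as np
from scipy.spatial.transform import Rotation as Ro
def proj(p,X):
    T=np.linalg.inv(p["cam_to_world"]); c=T[:3,:3]@np.array(X)+T[:3,3]; u=p["K"]@c; return u[:2]/u[2]
def tri(ps,uvs):
    P=[p["K"]@np.linalg.inv(p["cam_to_world"])[:3] for p in ps]
    X=cv2.triangulatePoints(P[0],P[1],np.float64(uvs[0]).reshape(2,1),np.float64(uvs[1]).reshape(2,1)).ravel(); return X[:3]/X[3]
def onz(p,uv,z):
    C=np.array(p["cam_to_world"]); d=C[:3,:3]@np.linalg.inv(p["K"])@np.array([*uv,1.]); return C[:3,3]+d*(z-C[2,3])/d[2]
def crop(p,c,r,name,s=6):
    x,y=map(int,c); f=p["frame"][max(0,y-r):y+r,max(0,x-r):x+r,::-1]; cv2.imwrite(f"pics/{name}.png",cv2.resize(f,None,fx=s,fy=s,interpolation=cv2.INTER_CUBIC)); print(name,"origin",max(0,x-r),max(0,y-r))
E
python3 - <<'E'
from h import *
S=get_image("scene");T=get_image("top")
for n,p,c in(("scene",S,(260,255)),("top",T,(225,165))): crop(p,c,45,n+"_c1",6)
for n,p in(("scene",S),("top",T)):
    for b in cut_out("button_top",p)[:2]:
        m=b["pixels"]; ys,xs=np.nonzero(m); print(n,b["confidence"],m.sum(),xs.mean(),ys.mean(),xs.min(),xs.max(),ys.min(),ys.max())
s=get_state();print(Ro.from_euler("xyz",s["tcp_rot"]).as_matrix().round(3))
E
```

```text
scene_c1 origin 215 210
top_c1 origin 180 120
scene 0.83 359 228.15598885793872 247.1225626740947 217 239 237 267
scene 0.55 230 285.0739130434783 233.03478260869565 277 293 225 241
top 0.54 379 244.2269129287599 135.49076517150397 234 254 125 146
[[-0.     0.958  0.288]
 [ 0.     0.288 -0.958]
 [-1.    -0.    -0.   ]]
```

```bash
cd pics; python3 -c "
import cv2,numpy as np
cv2.imwrite('c1.png',cv2.resize(np.hstack([cv2.imread('scene_c1.png'),cv2.imread('top_c1.png')]),(800,400)))"
```

```text
(no output)
```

View pics/c1.png

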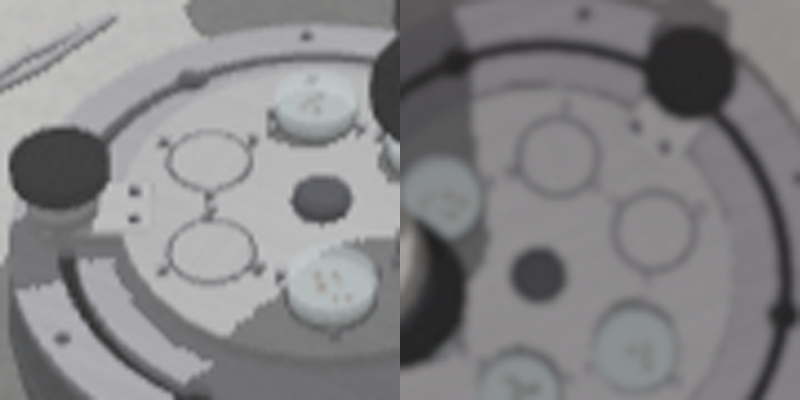

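The crop shows the black dished button on the lug: scene px (228.3,247.1), top px (245.3,136.4). The hub screw, the holes and the dishes are clearly separate from it. The next hole clockwise is at top px (266,191).

```bash
python3 - <<'E'
from h import *
S=get_image("scene");T=get_image("top")
b=tri([S,T],[(228.3,247.1),(245.3,136.4)]);h=tri([S,T],[(287.5,254.3),(211.05,181.7)])
print("button",b.round(4),"hub",h.round(4),np.linalg.norm((b-h)[:2]))
print("z-known",onz(S,(228.3,247.1),.095).round(4),onz(T,(245.3,136.4),.095).round(4),onz(S,(287.5,254.3),.074).round(4),onz(T,(211.05,181.7),.074).round(4))
# holes z .053 in top & scene
n=onz(T,(266,190.9),.053);print("next hole",n.round(4))
q=lambda c,o:(c[0]/4.444+o[0],c[1]/4.444+o[1])
print("holes S",onz(S,q((192,78),(215,210)),.053).round(4),"T far",onz(T,q((57,62),(180,120)),.053).round(4), onz(S,q((195,397),(215,210)),.053).round(4))
E
```

```text
button [ 0.6904 -0.056   0.0881] hub [0.5952 0.0178 0.0641] 0.12044179184771922
z-known [ 0.6937 -0.0488  0.095 ] [ 0.6894 -0.057   0.095 ] [0.6011 0.0264 0.074 ] [0.5945 0.0156 0.074 ]
next hole [ 0.579  -0.1022  0.053 ]
holes S [ 0.581  -0.0968  0.053 ] T far [0.7048 0.0611 0.053 ] [0.7085 0.0682 0.053 ]
```

Emit:
step_arm --plan '[[[-0.03,0.05,-0.03],6,0],[[-0.03,0.1,-0.06],12,0],[[-0.03,0.15,-0.09],18,0],[[-0.03,0.2,-0.12],24,0],[[-0.03,0.25,-0.15],30,0],[[-0.03,0.3,-0.175],36,0],[[-0.03,0.35,-0.2],42,0],[[-0.03,0.4,-0.23],48,0]]' --grip_force 20

```text
clock: 2.5
position: [0.4979, -0.262, 0.2356]
tcp_rot: [1.501, 1.57, -0.62]
wrist_force: [-0.0, -1.0, 0.4]
gripper_width: 0.183
```

```bash
cat > st.py <<'E'
from h import *
def rel(target):
    s=get_state(); R=Ro.from_euler("xyz",s["tcp_rot"]).as_matrix()
    print("t",round(s["clock"],2),"pos",np.round(s["position"],4),"j",np.round(s["joints"],2),"F",np.round(s["wrist_force"],2),"g",round(s["gripper_width"],3))
    print("R",R.round(3).tolist()); 
    if target is not None: print("shift",(R.T@(np.array(target)-s["position"])).round(4))
E
python3 -c "
from st import *
rel([.6905,-.055,.235])"
```

```text
t 2.5 pos [ 0.4979 -0.262   0.2356] j [ 0.54  0.28 -0.13  1.73  0.04  1.13 -1.73] F [-0.01 -0.98  0.36] g 0.183
R [[0.0, 0.853, -0.523], [-0.0, -0.523, -0.853], [-1.0, 0.0, 0.0]]
shift [ 0.0006  0.056  -0.2772]
```

Emit:
step_arm --plan '[[[0,0.01,-0.05],0,0],[[0,0.02,-0.1],0,0],[[0,0.03,-0.15],0,0],[[0,0.04,-0.2],0,0],[[0,0.05,-0.25],0,0],[[0,0.056,-0.277],0,0],[[0,0.056,-0.277],0,0],[[0,0.056,-0.277],0,0]]'

```text
clock: 3.5
position: [0.688, -0.0565, 0.2353]
tcp_rot: [-0.281, 1.57, -2.398]
wrist_force: [-0.4, -0.3, -0.1]
gripper_width: 0.009
```

```bash
python3 - <<'E'
from st import *
rel([.6905,-.055,.235])
W=get_image("wrist"); S=get_image("scene"); cv2.imwrite("pics/w1.png",W["frame"][:,:,::-1]);cv2.imwrite("pics/s1.png",S["frame"][:,:,::-1])
print(np.round(W["cam_to_world"],3).tolist())
for b in boxes_of("button_top",W): print(b["confidence"],np.round(b["at"],4))
for b in cut_out("button_top",W)[:2]:
    m=b["pixels"]; ys,xs=np.nonzero(m); print(b["confidence"],m.sum(),xs.mean(),ys.mean(),xs.min(),xs.max(),ys.min(),ys.max())
E
```

```text
t 3.5 pos [ 0.688  -0.0565  0.2353] j [ 0.18  0.52 -0.21  1.39  0.11  1.24 -2.16] F [-0.35 -0.25 -0.14] g 0.009
R [[-0.0, 0.854, -0.52], [-0.0, -0.52, -0.854], [-1.0, -0.0, 0.001]]
shift [ 0.0003  0.0014 -0.0025]
[[-0.52, -0.827, -0.213, 0.75], [-0.854, 0.503, 0.129, -0.094], [0.0, 0.249, -0.968, 0.415], [0.0, 0.0, 0.0, 1.0]]
0.69 [ 0.6936 -0.0554  0.0915]
0.92 1800 274.6838888888889 195.5038888888889 250 297 172 219
0.31 2045 131.75305623471883 181.61466992665038 103 162 160 205
```

View pics/w1.png

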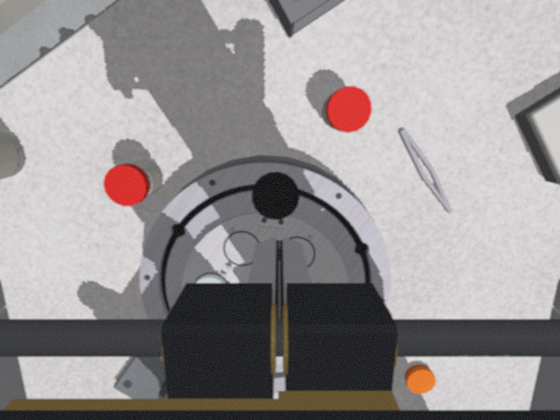

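View pics/s1.png

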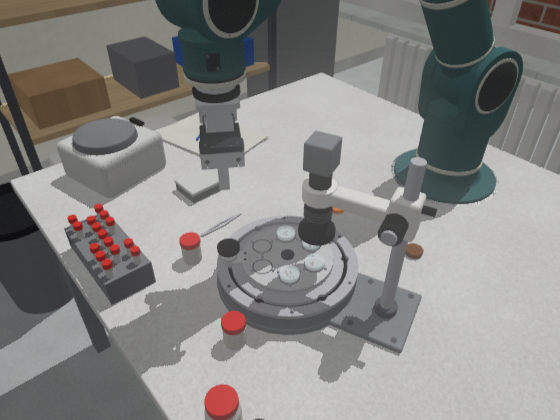

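```bash
python3 - <<'E'
from st import *
W=get_image("wrist")
print("tcp px",proj(W,get_state()["position"]))
for uv in((274.7,195.5),(273.5,195.5)):
  for z in(.095,.088): print(z,onz(W,uv,z).round(4))
f=cv2.HoughCircles(cv2.medianBlur(cv2.cvtColor(W["frame"],cv2.COLOR_RGB2GRAY),3),cv2.HOUGH_GRADIENT,1,40,param1=100,param2=15,minRadius=19,maxRadius=28)
print(f[0][:8])
crop(W,(275,205),60,"w1c",5)
c=lambda u,v:onz(W,(u,v),.053).round(4)
print("holes",c(179,230),c(362,249))
E
```

```text
tcp px [278.97259558 253.55723272]
0.095 [ 0.6928 -0.0544  0.095 ]
0.088 [ 0.6916 -0.0535  0.088 ]
0.095 [ 0.6934 -0.0534  0.095 ]
0.088 [ 0.6922 -0.0525  0.088 ]
[[126.5 183.5  22.4]
 [275.5 195.5  24. ]
 [348.5 108.5  21.8]
 [239.5 251.5  19.4]
 [293.5 255.5  19.3]
 [209.5 296.5  24. ]
 [  2.5 149.5  19.9]]
w1c origin 215 145
holes [0.7073 0.0626 0.053 ] [ 0.5811 -0.1013  0.053 ]
```

View pics/w1c.png

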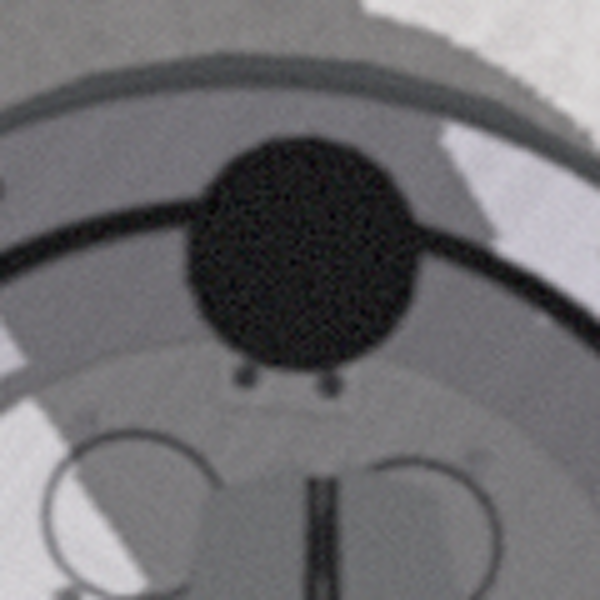

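Wrist view: button centre is at px (275,195.5), the closed fingertips end at about (279,240–254), and the neighbouring holes are at (179,230) and (362,249). The estimates agree on the button at (0.692,-0.0555) and the axis at (0.5966,0.0175). I'll descend to about 20 mm above the button.

```bash
python3 -c "
from st import *
rel([.692,-.0555,.117])"
```

```text
t 3.75 pos [ 0.6881 -0.0564  0.2357] j [ 0.18  0.52 -0.21  1.39  0.11  1.24 -2.16] F [-0.12 -0.23  0.57] g 0.004
R [[0.0, 0.854, -0.52], [-0.0, -0.52, -0.854], [-1.0, 0.0, 0.0]]
shift [ 0.1187  0.0028 -0.0028]
```

Emit:
step_arm --plan '[[[0.03,0.003,-0.003],0,0],[[0.06,0.003,-0.003],0,0],[[0.09,0.003,-0.003],0,0],[[0.119,0.003,-0.003],0,0],[[0.119,0.003,-0.003],0,0],[[0.119,0.003,-0.003],0,0]]'

```text
clock: 4.5
position: [0.6931, -0.0547, 0.1179]
tcp_rot: [2.117, 1.569, -0.0]
wrist_force: [1.4, 0.5, 0.5]
gripper_width: 0.003
```

```bash
python3 - <<'E'
from st import *
rel([.692,-.0555,.1])
W=get_image("wrist"); S=get_image("scene"); T=get_image("top")
print("tcp px",proj(W,get_state()["position"]), proj(S,get_state()["position"]),proj(T,get_state()["position"]))
cv2.imwrite("pics/w2.png",W["frame"][:,:,::-1]); crop(S,(228,240),50,"s2c",8); crop(T,(245,136),50,"t2c",8)
for b in cut_out("button_top",W)[:2]:
    m=b["pixels"]; ys,xs=np.nonzero(m); print(b["confidence"],m.sum(),xs.mean(),ys.mean(),xs.min(),xs.max(),ys.min(),ys.max())
E
cd pics; python3 -c "
import cv2,numpy as np
cv2.imwrite('c2.png',cv2.resize(np.hstack([cv2.imread('s2c.png'),cv2.imread('t2c.png')]),(800,400)))"
```

```text
t 4.5 pos [ 0.6931 -0.0547  0.1179] j [ 0.17  0.63 -0.2   1.49  0.14  1.03 -2.18] F [1.37 0.49 0.51] g 0.003
R [[0.001, 0.854, -0.519], [-0.0, -0.519, -0.854], [-1.0, 0.001, -0.001]]
shift [ 0.0179 -0.0006  0.0012]
tcp px [279.05349568 253.527635  ] [226.08350404 236.98264884] [243.72446016 131.66272833]
s2c origin 178 190
t2c origin 195 86
0.69 2436 279.52093596059115 228.54105090311987 243 315 204 263
```

View pics/w2.png

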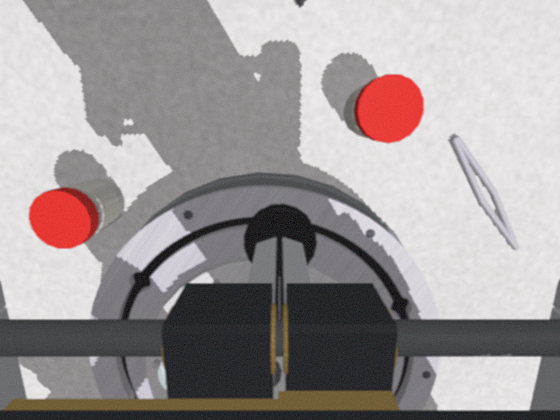

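View pics/c2.png

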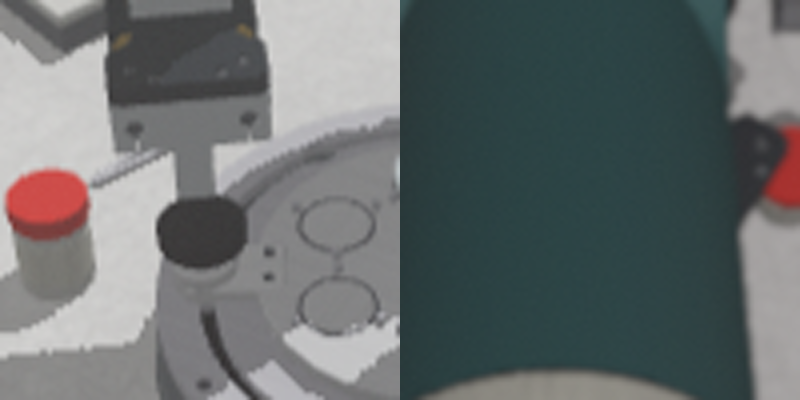

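```bash
python3 - <<'E'
from st import *
W=get_image("wrist"); g=W["frame"].astype(int).sum(2)
p=get_state()["position"]
for c in [p[:2],(.692,-.0555),(.6918,-.056)]:
  a=np.linspace(0,2*np.pi,72); q=np.array([proj(W,(c[0]+.023*np.cos(t),c[1]+.023*np.sin(t),.095)) for t in a])
  print(c,"c",proj(W,(*c,.095)).round(1),"ext",q.min(0).round(1),q.max(0).round(1))
for v in (212,220,226,232): 
  r=g[v,220:340]; d=np.nonzero(r<120)[0]+220; print(v,d.min(),d.max())
for u in (270,279,288):
  d=np.nonzero(g[190:240,u]<120)[0]+190; print("col",u,d.min())
crop(W,(279,235),50,"w2c",6)
E
```

```text
[ 0.69290644 -0.05460324] c [279.4 240.1] ext [242.7 204.5] [316.  273.9]
(0.692, -0.0555) c [281.3 240.6] ext [244.7 205. ] [318.  274.3]
(0.6918, -0.056) c [282.2 240.4] ext [245.5 204.8] [318.8 274.2]
212 259 301
220 233 308
226 220 316
232 246 331
col 270 206
col 279 205
col 288 206
w2c origin 229 185
```

View pics/w2c.png

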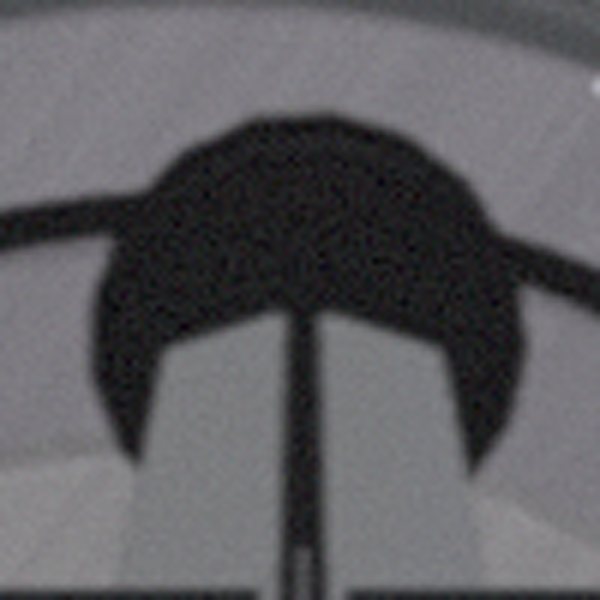

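Crop shows the button outline at px x 244–316 with its top edge at y 204. A 46 mm circle centred under the TCP projects to 243–316 and 204.5, so the fingers are centred within about 1 mm. Now going down gently.

Emit:
step_arm --plan '[[[0.008,0,0.0005],0,0],[[0.014,0,0.0005],0,0],[[0.018,0,0.0005],0,0],[[0.021,0,0.0005],0,0],[[0.024,0,0.0005],0,0],[[0.027,0,0.0005],0,0],[[0.027,0,0.0005],0,0]]'

```text
clock: 5.62
position: [0.6924, -0.0547, 0.0897]
tcp_rot: [2.75, 1.57, 0.634]
wrist_force: [-2.1, 1.1, 6.4]
gripper_width: 0.007
```

```bash
python3 -c "
from st import *
rel(None)"
```

```text
t 5.62 pos [ 0.6924 -0.0547  0.0897] j [ 0.17  0.66 -0.2   1.51  0.14  0.99 -2.19] F [-2.14  1.1   6.39] g 0.007
R [[0.0, 0.855, -0.519], [0.0, -0.519, -0.855], [-1.0, 0.0, -0.0]]
```

Emit:
step_arm --plan '[[[0.002,0,0],0,0],[[0.004,0,0],0,0],[[0.005,0,0],0,0],[[0.005,0,0],0,0]]'

```text
clock: 6.12
position: [0.6926, -0.0546, 0.085]
tcp_rot: [2.546, 1.57, 0.43]
wrist_force: [-2.6, 1.6, 8.0]
gripper_width: 0.003
```

Emit:
step_arm --plan '[[[0.001,0,0],0,0],[[0.002,0,0],0,0],[[0.002,0,0],0,0]]'

```text
clock: 6.5
position: [0.6931, -0.0541, 0.0842]
tcp_rot: [2.449, 1.569, 0.333]
wrist_force: [-5.5, 3.9, 18.7]
gripper_width: 0.003
```

The plunger met its stop at TCP z≈0.0842, so it is fully in. I'll work out the arc with a slightly lighter press.

```bash
cat > arc.py <<'E'
from st import *
def arc(angs,ax=(.5966,.0175),zt=None):
    s=get_state(); R=Ro.from_euler("xyz",s["tcp_rot"]).as_matrix(); p=np.array(s["position"])
    v=p[:2]-ax; a0=np.arctan2(v[1],v[0]); r=np.hypot(*v); print("pos",p.round(4),"ang",np.degrees(a0).round(2),"r",r.round(4),"F",np.round(s["wrist_force"],1))
    for d in angs:
        a=a0-np.radians(d); q=np.array([ax[0]+.120*np.cos(a),ax[1]+.120*np.sin(a),p[2]]); print(d,(R.T@(q-p)).round(4))
E
python3 -c "
from arc import *
arc([2,5,8,11,14,17,20,24])"
```

```text
pos [ 0.6931 -0.0541  0.0842] ang -36.56 r 0.1202 F [-5.5  3.9 18.7]
2 [-0.     -0.0007  0.0041]
5 [-0.     -0.0016  0.0104]
8 [-0.     -0.0029  0.0165]
11 [-0.     -0.0045  0.0226]
14 [-0.0001 -0.0064  0.0286]
17 [-0.0001 -0.0087  0.0344]
20 [-0.0001 -0.0112  0.0402]
24 [-0.0001 -0.015   0.0476]
```

Emit:
step_arm --plan '[[[-0.0004,0,0],0,0],[[-0.0004,-0.0007,0.0041],0,0],[[-0.0004,-0.0016,0.0104],0,0],[[-0.0004,-0.003,0.0165],0,0],[[-0.0004,-0.0045,0.0226],0,0],[[-0.0004,-0.0064,0.0286],0,0],[[-0.0004,-0.0087,0.0344],0,0],[[-0.0004,-0.0087,0.0344],0,0]]'

```text
clock: 7.5
position: [0.6678, -0.08, 0.0843]
tcp_rot: [2.093, 1.568, -0.024]
wrist_force: [-0.5, 0.4, 12.0]
gripper_width: 0.005
```

```bash
python3 - <<'E'
from arc import *
arc([3,6,9,12,15,18,20])
W=get_image("wrist"); S=get_image("scene")
crop(W,(279,235),60,"w3c",5); crop(S,(240,240),60,"s3c",5)
cv2.imwrite("pics/c3.png",cv2.resize(np.hstack([cv2.imread('pics/s3c.png'),cv2.imread('pics/w3c.png')]),(800,400)))
E
```

```text
pos [ 0.6678 -0.08    0.0843] ang -53.86 r 0.1208 F [-0.5  0.4 12. ]
3 [-0.     -0.0033  0.0054]
6 [-0.     -0.0061  0.011 ]
9 [-0.     -0.0093  0.0165]
12 [-0.0001 -0.0127  0.0217]
15 [-0.0001 -0.0164  0.0268]
18 [-0.0001 -0.0204  0.0317]
20 [-0.0001 -0.0231  0.0348]
w3c origin 219 175
s3c origin 180 180
```

View pics/c3.png

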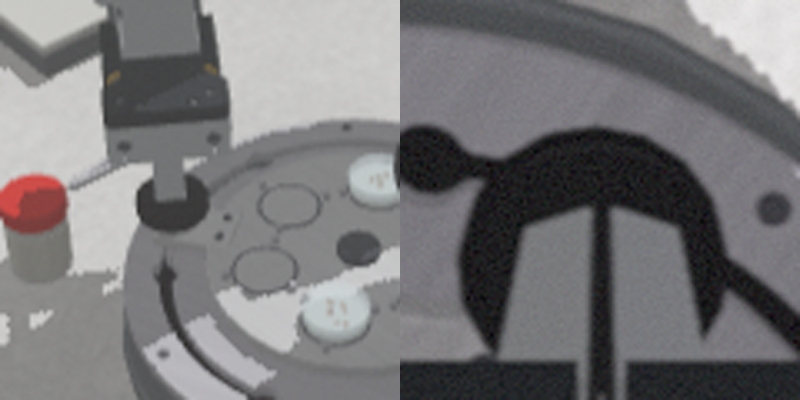

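The scene crop shows the button carried along about 17° with the fingers centred in the dish, clear of the jar at left and of the dishes. Carrying on.

Emit:
step_arm --plan '[[[0,-0.0033,0.0054],0,0],[[0,-0.0061,0.011],0,0],[[0,-0.0093,0.0165],0,0],[[0,-0.0127,0.0217],0,0],[[0,-0.0164,0.0268],0,0],[[0,-0.0204,0.0317],0,0],[[0,-0.0231,0.0348],0,0],[[0,-0.0231,0.0348],0,0]]'

```text
clock: 8.6
position: [0.6302, -0.0978, 0.0843]
tcp_rot: [2.005, 1.568, -0.112]
wrist_force: [0.0, 0.4, 12.4]
gripper_width: 0.006
```

```bash
python3 - <<'E'
from arc import *
arc([3,6,9,12,15,18,20])
S=get_image("scene")
cv2.imwrite("pics/s4.png",S["frame"][:,:,::-1])
E
```

```text
pos [ 0.6302 -0.0978  0.0843] ang -73.73 r 0.1201 F [ 0.   0.4 12.4]
3 [-0.     -0.0044  0.0045]
6 [-0.     -0.009   0.0087]
9 [-0.0001 -0.0138  0.0128]
12 [-0.0001 -0.0188  0.0166]
15 [-0.0001 -0.0241  0.0201]
18 [-0.0001 -0.0294  0.0233]
20 [-0.0001 -0.0331  0.0253]
```

View pics/s4.png

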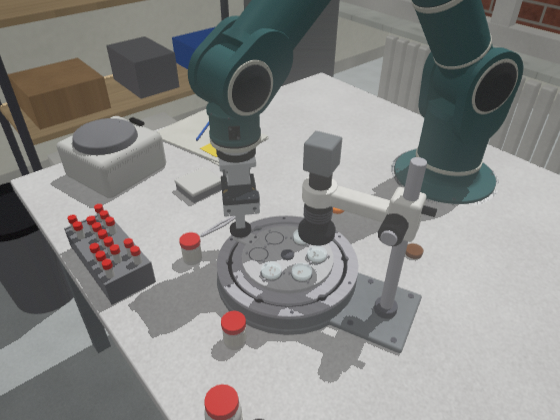

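The gripper at (240,190) is well clear of the lens at (318,215), and the button is at (241,229). On to about 56°.

Emit:
step_arm --plan '[[[0,-0.0044,0.0045],0,0],[[0,-0.009,0.0087],0,0],[[0,-0.0138,0.0128],0,0],[[0,-0.0188,0.0166],0,0],[[0,-0.0241,0.0201],0,0],[[0,-0.0294,0.0233],0,0],[[0,-0.0294,0.0233],0,0]]'

```text
clock: 9.52
position: [0.593, -0.1024, 0.0842]
tcp_rot: [1.963, 1.568, -0.154]
wrist_force: [-0.4, 0.0, 12.5]
gripper_width: 0.005
```

```bash
python3 - <<'E'
from arc import *
arc([2,4,4.8,5,5.5,6,7])
W=get_image("wrist");S=get_image("scene"); p=get_state()["position"]
crop(W,(279,235),60,"w5c",5); crop(S,(255,240),60,"s5c",5)
cv2.imwrite("pics/c5.png",cv2.resize(np.hstack([cv2.imread('pics/s5c.png'),cv2.imread('pics/w5c.png')]),(800,400)))
for z in(.084,.087): print(proj(W,(*p[:2],z)))
for X in [(.5966+.12*np.cos(np.radians(-36.56-60*k)),.0175+.12*np.sin(np.radians(-36.56-60*k)),.053) for k in(-1,0,1,2)]: print(proj(W,X).round(1))
for b in cut_out("button_top",W)[:2]:
    m=b["pixels"]; ys,xs=np.nonzero(m); print(b["confidence"],m.sum(),xs.mean(),ys.mean(),xs.min(),xs.max(),ys.min(),ys.max())
E
```

```text
pos [ 0.593  -0.1024  0.0842] ang -91.74 r 0.12 F [-0.4  0.  12.5]
2 [-0.     -0.0037  0.002 ]
4 [-0.     -0.0074  0.0039]
4.8 [-0.     -0.0089  0.0046]
5 [-0.     -0.0093  0.0048]
5.5 [-0.     -0.0103  0.0052]
6 [-0.     -0.0112  0.0056]
7 [-0.     -0.0131  0.0065]
w5c origin 219 175
s5c origin 195 180
[279.02596688 253.03028908]
[279.01906922 255.04777628]
[-34.4 220.4]
[125.9 141.3]
[286.3 248.5]
[270.6 399.4]
```

View pics/c5.png

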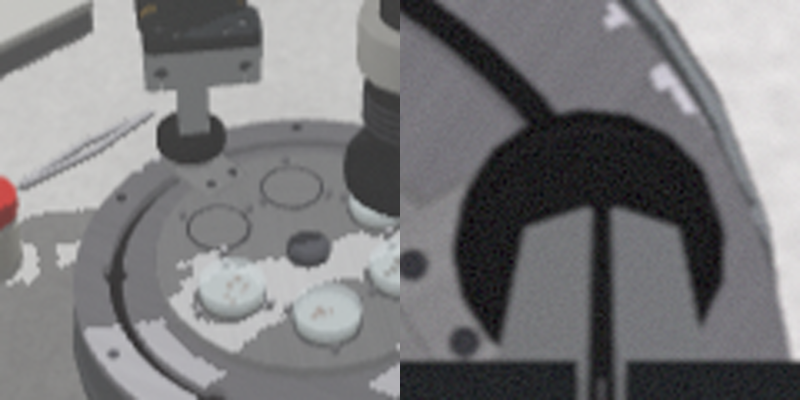

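The wrist crop shows the button outline at px x 356–436 with its top at y 208, so it lags a few mm behind the fingers (seam at x 399). I'll fit its centre properly before the last move.

```bash
cat > fit.py <<'E'
from arc import *
from scipy.optimize import least_squares
def fit(W,zr,guess,name):
    g=cv2.GaussianBlur(cv2.cvtColor(W["frame"],cv2.COLOR_RGB2GRAY),(3,3),0).astype(float)
    u0=proj(W,(*guess,zr)); C=W["cam_to_world"]
    ys,xs=np.nonzero((g<70)); 
    m=((g<60)*255).astype(np.uint8); m=cv2.morphologyEx(m,cv2.MORPH_OPEN,np.ones((9,9)))
    pts=[]
    for a in np.radians(np.arange(-200,21,3)):  # image angle, upper part
        for r in np.arange(50,20,-.5):
            u=u0+r*np.array([np.cos(a),np.sin(a)]); 
            if m[int(round(u[1])),int(round(u[0]))]: pts.append(u);break
    P=np.array([onz(W,u,zr)[:2] for u in pts])
    f=least_squares(lambda c:np.hypot(*(P-c).T)-.023,guess,loss="soft_l1",f_scale=.0005)
    res=np.hypot(*(P-f.x).T)-.023
    print("fit",f.x.round(4),"n",len(P),"med|res|",np.median(abs(res)).round(5))
    im=W["frame"][:,:,::-1].copy()
    for t in np.linspace(0,6.28,90): cv2.circle(im,tuple(int(k) for k in proj(W,(f.x[0]+.023*np.cos(t),f.x[1]+.023*np.sin(t),zr)).round()),0,(0,255,0),-1)
    x,y=map(int,u0); cv2.imwrite(f"pics/{name}.png",cv2.resize(im[y-75:y+75,x-75:x+75],None,fx=4,fy=4,interpolation=cv2.INTER_NEAREST))
    return f.x
E
python3 - <<'E'
from fit import *
W=get_image("wrist"); p=get_state()["position"]
c=fit(W,.087,(p[0]+.005,p[1]-.002),"f5"); ax=np.array((.5966,.0175)); v=c-ax
print(np.degrees(np.arctan2(v[1],v[0])),np.hypot(*v), c-p[:2])
c=fit(W,.095,(p[0]+.005,p[1]-.002),"f5b"); v=c-ax;print(np.degrees(np.arctan2(v[1],v[0])),np.hypot(*v), c-p[:2])
E
```

```text
fit [ 0.5974 -0.1024] n 74 med|res| 0.00079
-89.60823656248805 0.11988399939665563 [4.20531530e-03 5.45979915e-05]
fit [ 0.5988 -0.1037] n 71 med|res| 0.00112
-88.9620155543509 0.1212086479285115 [ 0.00558133 -0.00125296]
```

View pics/f5.png

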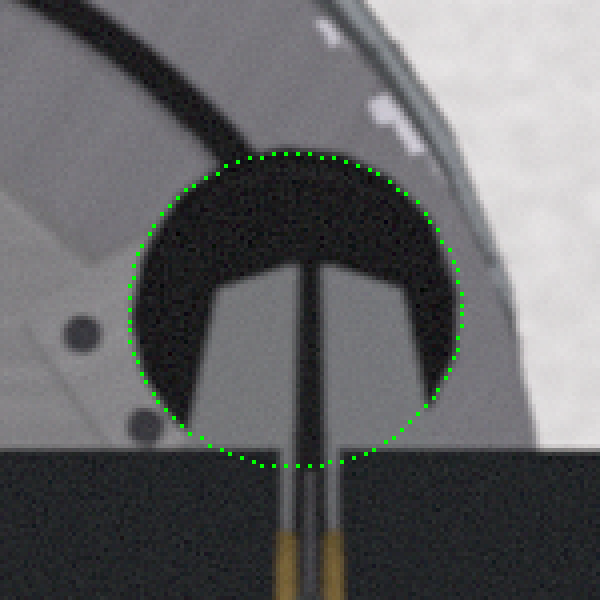

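Emit:
step_arm --plan '[[[0,-0.0037,0.002],0,0],[[0,-0.0074,0.0039],0,0],[[0,-0.0103,0.0052],0,0],[[0,-0.0103,0.0052],0,0]]'

```text
clock: 10.22
position: [0.5817, -0.1015, 0.0842]
tcp_rot: [1.97, 1.568, -0.147]
wrist_force: [0.1, -0.2, 13.0]
gripper_width: 0.004
```

```bash
python3 - <<'E'
from fit import *
W=get_image("wrist"); p=get_state()["position"]
arc([1,2,3,4,5])
ax=np.array((.5966,.0175))
for zr in(.083,.085,.087):
  c=fit(W,zr,(p[0]+.005,p[1]-.002),"f6"); v=c-ax
  print(zr,np.degrees(np.arctan2(v[1],v[0])),np.hypot(*v), c-p[:2])
S=get_image("scene"); crop(S,(255,240),60,"s6c",6)
E
```

```text
pos [ 0.5817 -0.1016  0.0842] ang -97.14 r 0.12 F [-0.6  1.1 14. ]
1 [-0.     -0.0019  0.0009]
2 [-0.     -0.0038  0.0017]
3 [-0.     -0.0058  0.0024]
4 [-0.     -0.0078  0.0032]
5 [-0.     -0.0097  0.0039]
fit [ 0.5853 -0.1012] n 74 med|res| 0.00045
0.083 -95.42437562425583 0.11924294429277875 [0.00364374 0.00034566]
fit [ 0.5857 -0.1015] n 74 med|res| 0.00066
0.085 -95.24802190089862 0.11953387705653153 [3.98256557e-03 2.18173801e-05]
fit [ 0.5861 -0.1018] n 74 med|res| 0.00074
0.087 -95.03079340509166 0.11973918709813783 [ 0.00441593 -0.0002233 ]
s6c origin 195 180
```

View pics/s6c.png

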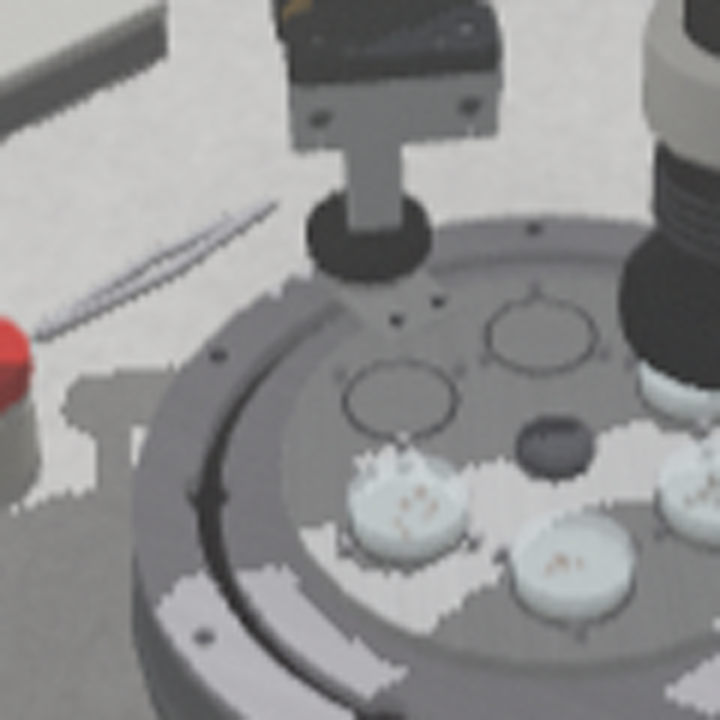

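The button is at about −95.3° on this fit and the hole is at −96.6° to −97.4°, so it is roughly 1.5–2° short. I'll ease the pressure so that the plunger rides under the ring.

Emit:
step_arm --plan '[[[-0.002,0,0],0,0],[[-0.004,0,0],0,0],[[-0.004,0,0],0,0]]'

```text
clock: 10.7
position: [0.5813, -0.1015, 0.0877]
tcp_rot: [1.98, 1.569, -0.137]
wrist_force: [0.5, -0.6, 7.6]
gripper_width: 0.006
```

Emit:
step_arm --plan '[[[-0.001,0,0],0,0],[[-0.002,0,0],0,0],[[-0.002,0,0],0,0]]'

```text
clock: 11.08
position: [0.5812, -0.1015, 0.0895]
tcp_rot: [1.976, 1.569, -0.141]
wrist_force: [0.2, -0.0, 6.9]
gripper_width: 0.01
```

The spring still pushes at full force above the ride height (6.9 N at about 5.7 mm in), so the plunger is rising into the hole. Releasing slowly.

Emit:
step_arm --plan '[[[-0.002,0,0],0,0],[[-0.004,0,0],0,0],[[-0.006,0,0],0,0],[[-0.009,0,0],0,0],[[-0.015,0,0],0,0],[[-0.025,0,0],0,0],[[-0.025,0,0],0,0]]'

```text
clock: 11.95
position: [0.581, -0.1014, 0.1149]
tcp_rot: [1.988, 1.569, -0.128]
wrist_force: [0.4, 0.2, 0.5]
gripper_width: 0.007
```

```bash
python3 - <<'E'
from fit import *
rel(None)
W=get_image("wrist"); p=get_state()["position"]; cv2.imwrite("pics/w7.png",W["frame"][:,:,::-1])
ax=np.array((.5966,.0175))
for zr in(.095,.098):
  c=fit(W,zr,(p[0]+.003,p[1]),"f7"); v=c-ax
  print(zr,np.degrees(np.arctan2(v[1],v[0])),np.hypot(*v), c-p[:2])
S=get_image("scene"); crop(S,(265,240),60,"s7c",6)
E
```

```text
t 11.95 pos [ 0.581  -0.1014  0.1149] j [ 0.28  0.46 -0.21  1.78  0.12  0.91 -2.09] F [0.42 0.19 0.47] g 0.007
R [[0.002, 0.855, -0.519], [-0.0, -0.519, -0.855], [-1.0, 0.001, -0.001]]
fit [ 0.5828 -0.1011] n 74 med|res| 0.00054
0.095 -96.61963635011972 0.11935452769747834 [0.0021358 0.0003489]
fit [ 0.5834 -0.1015] n 73 med|res| 0.00065
0.098 -96.31050653402686 0.1196920955443963 [ 2.73855522e-03 -5.91257734e-05]
s7c origin 205 180
```

View pics/s7c.png

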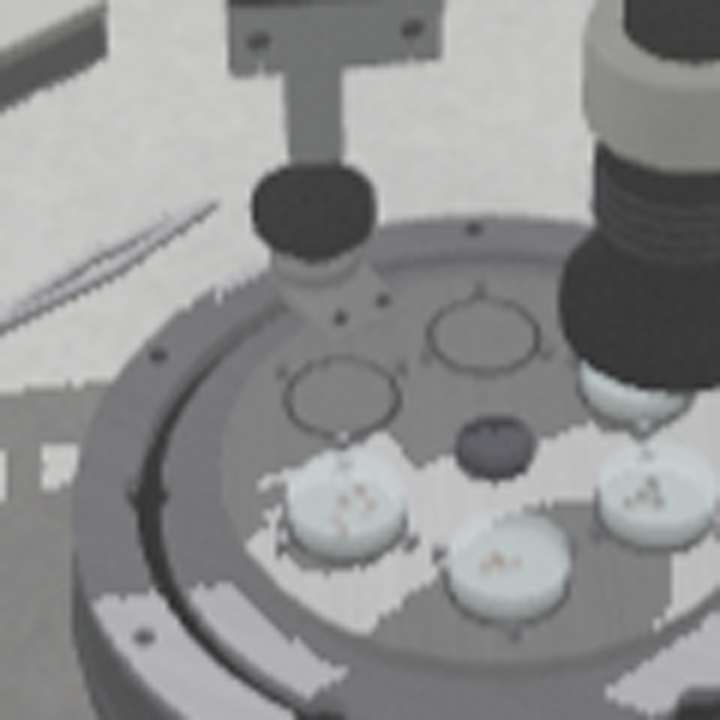

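View pics/f7.png

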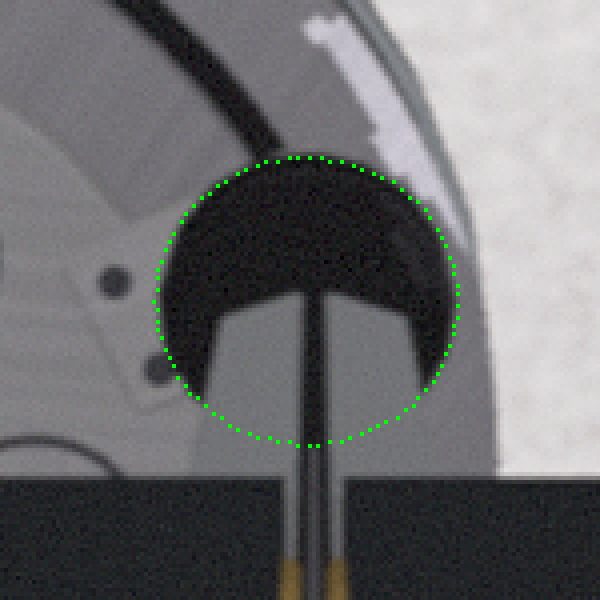

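The scene crop shows the button standing high with its stem visible at about (315,268) in the crop, so it is up. All four dishes are seated, and the fitted angle is −96.6°, about 60° from the start. I'll back off straight up and take a last look.

Emit:
step_arm --plan '[[[-0.02,0,0],0,0],[[-0.05,0,0],0,0],[[-0.08,0,0],0,0],[[-0.1,0,0],0,0],[[-0.1,0,0],0,0],[[-0.1,0,0],0,0]]'

```text
clock: 12.8
position: [0.58, -0.1013, 0.2127]
tcp_rot: [-1.204, 1.569, 2.962]
wrist_force: [-0.2, 0.3, -0.3]
gripper_width: 0.005
```

```bash
python3 - <<'E'
from fit import *
rel(None)
W=get_image("wrist");S=get_image("scene")
cv2.imwrite("pics/w8.png",W["frame"][:,:,::-1]);cv2.imwrite("pics/s8.png",S["frame"][:,:,::-1])
for b in cut_out("button_top",S)[:1]:
    m=b["pixels"]; ys,xs=np.nonzero(m); print(b["confidence"],m.sum(),xs.mean(),ys.mean(),xs.min(),xs.max(),ys.min(),ys.max())
for z in(.095,.087): print(z,proj(S,(.5828,-.1013,z)).round(1))
for n in("jar1","slidebox","forceps","dish1"): print(n,[(round(b["confidence"],2),np.round(b["at"],3).tolist()) for b in boxes_of(n,S)][:5])
E
```

```text
t 12.8 pos [ 0.58   -0.1013  0.2127] j [ 0.3   0.36 -0.22  1.69  0.09  1.1  -2.07] F [-0.17  0.29 -0.31] g 0.005
R [[-0.001, 0.855, -0.519], [0.0, -0.519, -0.855], [-1.0, -0.001, 0.0]]
0.095 [255.9 212.3]
0.087 [256.  215.2]
jar1 [(0.97, [0.788, 0.09, 0.057]), (0.7, [0.73, -0.146, 0.05])]
slidebox [(0.87, [0.576, -0.358, 0.035])]
forceps [(0.73, [0.587, -0.097, 0.096]), (0.54, [0.61, -0.209, 0.008])]
dish1 [(0.87, [0.636, 0.068, 0.08]), (0.76, [0.659, 0.016, 0.081]), (0.48, [0.351, -0.068, 0.006]), (0.46, [0.33, 0.146, 0.016])]
```

View pics/w8.png

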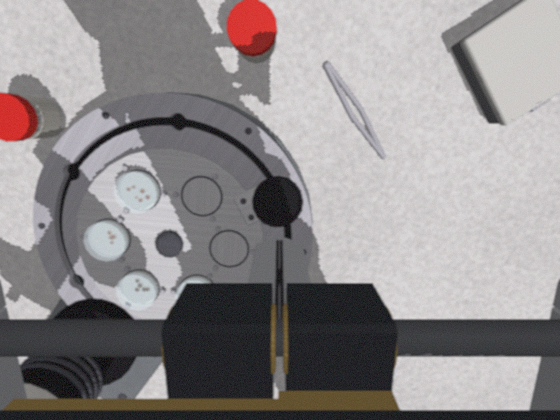

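View pics/s8.png

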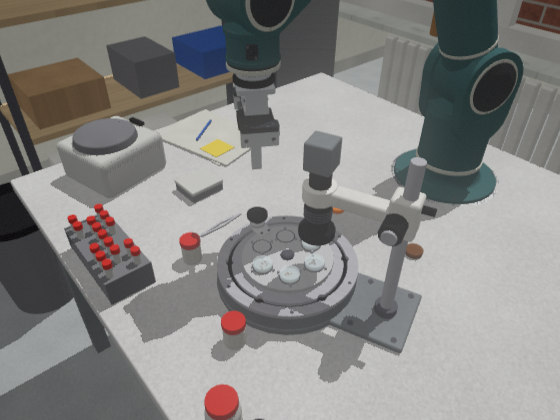

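The wrist view shows the button at (277,201), with the vacated first hole open at (179,122). All dishes are seated, and the jars, forceps and slide box are where they were. Handing in.

```bash
python3 -c "
from plant import *
print(job_done()); print(get_state()['clock'])"
```

```text
the job is handed in; nothing more can be done
None
the job is handed in; nothing more can be done
```

The table now stands at the next hole clockwise with the plunger back up. The job was handed in at about 13 s of the 45 s; handing in gives no verdict.

**What I did:** With the fingers shut, I pressed inside the dished button until the plunger reached its stop, about 11 mm in. That took at most about 19 N, easing to about 12 N for the turn. I then swung the table clockwise in an arc around its axis. I eased off near the hole, felt the spring lift the plunger into it, and backed straight up.

**Last checks:**
- **Angle:** the button's fitted angle is −96.3° to −96.6°, against −36.6° to −37.0° at the start. That is a turn of about 60°, matching the hole position.
- **Plunger:** the spring force fell steadily from about 8 N to zero as I lifted. The button stands high in the scene picture with its stem visible.
- **Surroundings:** the jars, slide box and forceps were detected within about 4 mm of where they were. The dishes look seated in the pictures; the one under the lens is only partly visible. The arm was clear of everything, with the wrist force near zero.

**Disagreements:**
- **Camera calibration:** the scene and top cameras differed by 8–12 mm, so I relied on the wrist camera for the button and the axis.
- **Button lag:** during the swing the button trailed the fingers by about 4 mm, so I re-measured it before letting go.
- **False detections:** the final forceps search also gave a false hit on the button. The final button search in the scene view found nothing, so I judged that view by eye.

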